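# Check in a culture stack and hold the microscope at its fourth layer

### The job

Pick up the red culture stack by its cap and hold first its green tag, then its white tag, squarely in front of the code reader's lens, a few centimetres away and level with it, for about a second each; then stand the stack, without dropping it, in the framed recess of the microscope stage and let go of it. Next take the microscope's ratchet lever by its blue post and advance it exactly four clicks from its idle position, not going on over the fifth, to focus on the fourth layer; the lever is sprung, so finish while still holding it, settled, in the notch of the fourth click. Leave the other things on the table where they are.

Things in the scene. Friction and masses are not known exactly. Their poses are not given: they have to be found in the camera images.
- stack: Loose stack of six red trays, 70 x 70 x 84 mm, about 0.32 kg, with a round white cap centred on top, 30 mm in diameter and 34 mm tall (lowest 4 mm looks wider, 38 mm); cap top 118 mm above the underside. Origin at the centre of its underside, z up. Green tag on its -x side, white tag on its +x side. At the start the green tag faces roughly towards the robot.
- green_tag (a point): Centre of the 40 mm square green tag, on the -x face of the stack 45 mm above its underside (axes of the stack).
- white_tag (a point): Centre of the 40 mm square white tag, on the +x face of the stack 45 mm above its underside (axes of the stack).
- reader: Fixed code reader: white upright housing 66 x 84 mm, 186 mm tall, on a black foot 110 x 110 x 14 mm. Origin at the centre of its underside; its lens looks along its own -x.
- lens (a point): Front of the reader's round blue lens, 140 mm above the table, 37 mm to -x of the reader's axis; same axes as the reader. It reads a tag 10 to 85 mm in front of it (45 mm is good), within 25 mm sideways and in height, the stack upright and the tag square to the lens, each within 0.3 rad.
- scope: Fixed inverted microscope, low white body 220 x 330 mm, flat top 70 mm above the table. Origin on the table; x points away from the robot to two black eyepieces (up to 160 mm tall, 115 to 195 mm to +x, y -76 to +16 mm). Stage recess at its +y end, lever at its -y end.
- stage (a point): Centre of the floor of the square stage recess, 74 mm above the table; axes of the microscope. Recess 80 x 80 mm inside, sides along the microscope's x and y, framed by ribs 5 mm high, 6 mm wide. The stack goes in with 5 mm to spare each side, at any quarter turn.
- lever_pivot (a point): Point on the lever's upright axis at the level of the microscope's top (70 mm above the table).
- roller (a point): Point on the circle of the six brass pins (45 mm from the lever's axis, 87 mm above the table) where the sprung roller dips between them; its x points outward from the pivot, its y along the pins' travel. Its place round the disc varies. Pins are 0.2 rad apart; each one passing the roller is a click, the first at a lever angle of 0.4 to 0.58.
- notch4 (a point): Point on the lever's pin circle midway between the fourth and fifth pins to pass (each 0.1 rad from it). At the fourth click it lies at the roller point. The push at the post swings by a few newtons with each click (rising before a pin, falling after it) and stays below 20 N.
- lever_grip (a point): On the axis of the lever's upright blue post (14 mm diameter, bare from 92 to 136 mm above the table; this point is at 118 mm), 80 mm from the lever's axis. The lever arm under the post reaches 89 mm above the table, a round boss at its end 91 mm.
- focus_lever (a joint): Angle (rad) of the ratchet lever about its upright axis, 0 to 1.55, growing anticlockwise from above. At angle q the post lies from the pivot in the direction 3.3 + q, anticlockwise from the microscope's +x. It starts idle, from 0 to 0.27, before the first click. A return spring (about 0.4 N m at the fourth click) pushes it back: let go there, it slips back over clicks already made.
- media_bottle: Loose bystander: red bottle with orange cap, 64 mm diameter, 150 mm tall; origin at the centre of its underside.
- spray_jar: Loose bystander: white jar with blue lid, 60 mm diameter, 85 mm tall; origin under its centre.
- dish_a: Loose bystander: pink flat dish, 90 mm diameter, 15 mm tall; origin under its centre.
- vent_cap: Loose bystander: white vent cap, 42 mm diameter, 45 mm tall; origin under its centre.
- tip_tray: Loose bystander: open blue tray with dividers, 120 x 85 x 45 mm; origin under its centre.
- beaker: Loose bystander: clear cup, 68 mm diameter, 80 mm tall; origin under its centre.
- slide_box: Loose bystander: green box, 85 x 55 x 35 mm; origin under its centre.

How it is judged:
On the way, in this order (a step that is already met when the one before it is completed fails the run):
1. the green tag is held squarely before the lens (x of green_tag in the frame of lens between -0.085 and -0.01 m and x of white_tag in the frame of lens below -0.088 m and y of green_tag in the frame of lens between -0.025 and 0.025 m and z of green_tag in the frame of lens between -0.025 and 0.025 m and angle between the x axis of stack and the x axis of reader, either way round below 0.3 rad and angle between stack's own z axis and vertical below 0.3 rad and contact force between the fingers and stack above 0.5 N), for 0.4 s.
2. the white tag is held squarely before the lens (x of white_tag in the frame of lens between -0.085 and -0.01 m and x of green_tag in the frame of lens below -0.088 m and y of white_tag in the frame of lens between -0.025 and 0.025 m and z of white_tag in the frame of lens between -0.025 and 0.025 m and angle between the x axis of stack and the x axis of reader, either way round below 0.3 rad and angle between stack's own z axis and vertical below 0.3 rad and contact force between the fingers and stack above 0.5 N), for 0.4 s.
3. the stack stands in the stage recess, released (horizontal distance between stack and stage below 0.012 m and z of stack in the frame of stage between -0.003 and 0.003 m and angle between stack's own z axis and vertical below 0.05 rad and contact force between the fingers and stack below 0.1 N and linear speed of stack below 0.03 m/s), for 0.2 s.
4. the lever is over its first click (y of notch4 in the frame of roller above -0.0283 m and contact force between the fingers and focus_lever above 0.3 N).
At the end, for the whole second after the job is handed in: The stack stands upright (0.05 rad) in the stage recess, within 12 mm of its centre and 3 mm of its floor, at rest and released; the fingers hold the lever still (over 0.3 N) at the fourth click, notch4 from 4 mm short of to 3.2 mm past the roller point (all of step 3 and y of notch4 in the frame of roller between -0.004 and 0.0032 m and velocity of joint focus_lever between -0.1 and 0.1 rad/s and contact force between the fingers and focus_lever above 0.3 N); the arm keeps its last pose, push and grip.
It fails at once if the lever went over the fifth click (y of notch4 in the frame of roller above 0.0067 m).
It fails at once if the stack was tipped (angle between stack's own z axis and vertical above 0.6 rad).
It fails at once if the stack was dropped (linear speed of stack above 0.5 m/s and contact force between the fingers and stack below 0.1 N).
It fails at once if a bystander was moved by more than 4 cm (distance of any of media_bottle, spray_jar, dish_a, vent_cap, tip_tray, beaker, slide_box from where it was at the start of the episode above 0.04 m).
It also fails if it takes over 72 s, if anything falls off the work surface, if the arm or the gripper's body presses on something with over 40 N, if the wrist force passes 120 N, or if a joint passes its speed limit or range.

### The arm

A 6-joint arm with a two-finger parallel gripper is mounted at the origin on the work surface. World frame = base frame: x ahead of the robot, y to its left, z up, the work surface at z = 0. Lengths are in m, angles in rad, forces in N, time in s.
With the tool pointing down it reaches from about 0.325 to 0.85 m from the base axis. Payload 4.4 kg.
Tool frame: the origin (TCP) lies on the centre line of the jaws, within the pads' length; the fingertips stand 17 mm ahead of it and the grasp point (between the pads) lies 2 mm behind it; z points along the fingers, y is the line along which they close (so a half turn about z gives the same grasp; the last joint's range is limited). The gripper opens to 94 mm and grips with 3 to 60 N. Pads are 16 mm wide; open, the fingers measure 119 mm over their backs; the gripper's body (75 mm by 177 mm) begins 78 mm behind the grasp point.
Start: joints at [0.98, 0.207, 1.542, -0, 1.393, -0.15], TCP at [0.245, 0.52, 0.222] pointing down, gripper open.
Joint ranges: [-2.73, 2.73], [-0.86, 2.22], [0.23, 2.46], [-1.11, 4.25], [0.08, 2.63], [-2.82, 2.82]. Speed limits (rad/s): [2.79, 2.79, 3.14, 3.14, 3.14, 3.14].

### API

Orientations are given as a rotation vector (axis times angle).
In Python, from station import * gives the robot as it stands.
- The arm moves only by the tool servo_tool, never from a script. Its argument "steps" is a list that holds one entry, the list of rows, each a list of 7 numbers: the opening, from -1 (shut) to 1 (fully open), then the shift along the tool's x, y, z each as a share of 0.5 m, from -1 to 1, then the turn, a rotation vector about the tool's x, y, z each as a share of 45 degrees, from -1 to 1. In form: [[[gripper, tx, ty, tz, wx, wy, wz], ...]]. A call has 1 to 10 rows; each row is the pose to reach, as a shift and turn from the pose commanded when the call began, along the tool's axes at that moment; what a row does not reach only later rows make up. A row lasts 1/12 s, in which the tool goes at most 41.7 mm and 7.16 degrees, less where a joint would pass 70% of its speed; a pose out of reach is approached as far as the arm can. A call with a number of a shift or a turn outside -1 to 1 is refused whole. A call with a gripper value outside its range is refused whole. The fingers move at their own pace and stop on an object; "newtons" is the grip in N (left out, the last holds). Time passes only in rows, so rows that repeat a pose let the fingers close. It gives the time, the measured TCP pose, the force, the opening and the grip force at its end, in the units of the state.
- get_state(): the state, without advancing time (a new reading comes with each control period).
- read_camera(name): name is "side" or "top" or "wrist"; returns (picture, depth): 480x640x3 uint8, red, green, blue; 480x640 float32, m along the optical axis (not along the pixel's ray), 0 where there is no reading.
- camera_model(name): a dict with "camera_matrix" (3x3 intrinsics, pixels), "position" and "orientation" of the camera in the world; the wrist camera has in their place "hand_eye" (4x4, takes a point from camera to tool coordinates, whose origin is the TCP and whose axes are the flange's). Camera axes: x right, y down, z forward; pixel columns grow to the right and rows downward; lengths in m; the calibration is good to about 2 mm. A picture is of the moment at which its call begins: read the wrist's pose just before it. camera_model takes no time and is no camera call.
- sign_off(): hands the job in; it is judged then, once.
The state is a dict: "clock": time; "joint_pos": joint angles; "qvel": joint speeds; "joint_torque": joint torques, N m; "tool_pos": TCP position; "tcp_rot": TCP orientation; "force": force on the tool from outside, world axes, zero at the start; "torque": the same for the moment, N m; "width": finger opening in m; "grip_force": force on a finger pad.
Only numpy, scipy, OpenCV 4.12 (cv2) and the standard library are available. Lean on these libraries where they do the work, as an engineer would, in place of code of your own. Each camera call takes 0.05 s, during which the arm holds its last target. There are 200 camera calls.

## Working session

There is one attempt and no reset: what is moved stays moved. The work goes in short steps, Python scripts to look and compute and a tool call to move; the robot and the scene stay as the last step left them, time stands still between calls to the robot, and variables do not carry over. Pictures are saved under pics/ and viewed, at most 10 in all, crops included, and the job is handed in when it is done.

Besides the shell and the picture viewer there is one more tool, called after ">>>" as name(argument=value, ...), one argument or row to a line, values as JSON. servo_tool: Moves the arm, as the interface text tells. Its arguments: {"type":"object","properties":{"steps":{"type":"array","items":{"type":"array","items":{"type":"array","items":{"type":"number"}}}},"newtons":{"type":"number"}},"required":["steps"]}

```bash
ls; mkdir -p pics
cat > h.py <<'E'
from station import *
import numpy as np, cv2
from scipy.spatial.transform import Rotation as R
def cam(name):
    m=camera_model(name); K=np.array(m["camera_matrix"])
    if name=="wrist":
        s=get_state(); T=np.eye(4); T[:3,:3]=R.from_rotvec(s["tcp_rot"]).as_matrix(); T[:3,3]=s["tool_pos"]
        T=T@np.array(m["hand_eye"])
    else:
        T=np.eye(4); o=np.array(m["orientation"],float)
        T[:3,:3]=o if o.shape==(3,3) else R.from_rotvec(o).as_matrix(); T[:3,3]=m["position"]
    return K,T
def snap(name):
    K,T=cam(name); im,d=read_camera(name); return im,d,K,T
def plane(px,z,K,T):
    px=np.atleast_2d(px).astype(float); r=np.c_[px,np.ones(len(px))]@np.linalg.inv(K).T@T[:3,:3].T
    return T[:3,3]+r*((z-T[2,3])/r[:,2])[:,None]
def cloud(d,K,T):
    v,u=np.indices(d.shape); p=np.stack([u*d,v*d,d],-1)@np.linalg.inv(K).T
    return p@T[:3,:3].T+T[:3,3]
def save(n,im): cv2.imwrite("pics/"+n+".png",im[...,::-1])
E
python3 - <<'E'
from h import *
for n in("side","top"):
    print(camera_model(n))
    im,d,K,T=snap(n); save(n,im); np.savez("pics/"+n+".npz",im=im,d=d,K=K,T=T)
print(camera_model("wrist"))
print(get_state())
E
```

```text
pics
{'camera_matrix': array([[529.91002737,   0.        , 321.44832695],
       [  0.        , 529.91002737, 243.57673347],
       [  0.        ,   0.        ,   1.        ]]), 'position': array([0.27746714, 1.16151429, 1.08749994]), 'orientation': array([-0.33009254,  2.73020062, -1.28792164])}
{'camera_matrix': array([[525.04308703,   0.        , 318.44647493],
       [  0.        , 525.04308703, 234.30128564],
       [  0.        ,   0.        ,   1.        ]]), 'position': array([0.2549988 , 0.03161664, 1.62432538]), 'orientation': array([-2.14208344,  2.10468957, -0.22630254])}
{'camera_matrix': array([[410.3876147 ,   0.        , 318.95045424],
       [  0.        , 410.3876147 , 242.71877618],
       [  0.        ,   0.        ,   1.        ]]), 'hand_eye': array([[ 1.45716573e-04, -9.73441723e-01, -2.28934905e-01,
         6.67152871e-02],
       [ 9.99997309e-01,  6.71937555e-04, -2.22061320e-03,
        -2.41693377e-03],
       [ 2.31546750e-03, -2.28933965e-01,  9.73439201e-01,
        -1.61636211e-01],
       [ 0.00000000e+00,  0.00000000e+00,  0.00000000e+00,
         1.00000000e+00]])}
{'clock': 0.1, 'joint_pos': array([ 9.79482737e-01,  2.07327628e-01,  1.54277416e+00,  6.65293178e-06,
        1.39352843e+00, -1.50531705e-01]), 'qvel': array([ 0.00087791, -0.00128602, -0.00403064, -0.00094327, -0.00075156,
        0.00058548]), 'joint_torque': array([-3.21970347e-04, -3.71862674e+01, -2.82295579e+01,  6.98630023e-02,
        3.11581604e-02, -4.97193003e-05]), 'tool_pos': array([0.2449587 , 0.51945108, 0.22142848]), 'tcp_rot': array([-6.86625813e-01, -3.06487556e+00,  2.97850535e-03]), 'force': array([-0.00248565, -0.57604058,  0.12631542]), 'torque': array([0.00937407, 0.02482477, 0.02178602]), 'grip_force': 0.0, 'width': 0.09429791355399003}
```

View pics/top.png

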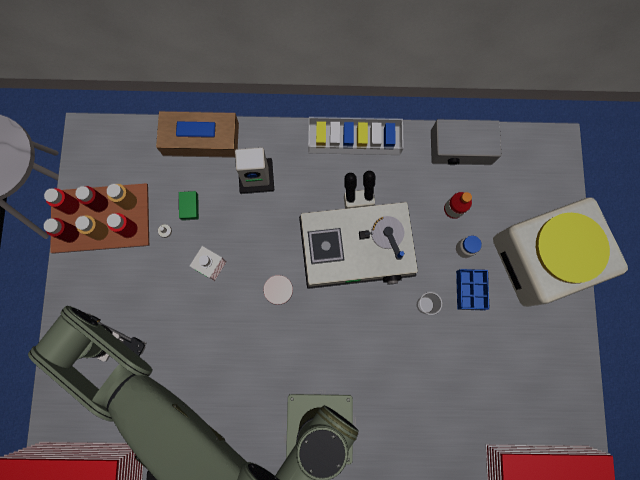

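View pics/side.png

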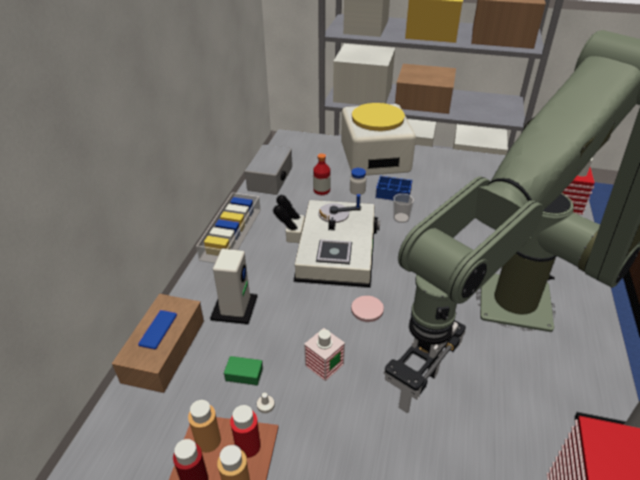

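The top view shows the stack cap at about (207,262), the reader at (252,168) with its lens facing down the image (towards the robot), the stage recess at (326,246), the lever pivot at (388,233) and the blue post at (402,254). In the side view the stack is at (324,352), its green tag facing the robot.

```bash
cat > m.py <<'E'
from h import *
def rect(p):
    c,s,a=cv2.minAreaRect(p[:,:2].astype(np.float32)*1000); return np.round(c,1),np.round(s,1),round(a,1)
for n in("top","side"):
    f=np.load(f"pics/{n}.npz"); im,d,K,T=[f[k] for k in("im","d","K","T")]
    P=cloud(d,K,T); ok=d>0
    hsv=cv2.cvtColor(im,cv2.COLOR_RGB2HSV)
    print(n,T[:3,3])
    st=plane([207,262],.118,K,T)[0] if n=="top" else st0
    if n=="top":
        st0=st; rd0=plane([250,160],.186,K,T)[0]; sc0=plane([357,244],.07,K,T)[0]; pv0=plane([388,233],.09,K,T)[0]; po0=plane([402,254],.13,K,T)[0]
        print(st0,rd0,sc0,pv0,po0)
    def near(c,r,z0,z1): return ok&(np.linalg.norm(P[...,:2]-c[:2],axis=-1)<r)&(P[...,2]>z0)&(P[...,2]<z1)
    def rep(l,m):
        if m.sum()>5: 
            p=P[m]; print(l,m.sum(),"mean",p.mean(0).round(4),"zmed",np.median(p[:,2]).round(4),rect(p))
    rep("cap",near(st0,.05,.108,.13)); rep("traytop",near(st0,.08,.078,.092))
    rep("readertop",near(rd0,.09,.17,.2)); rep("foot",near(rd0,.12,.008,.024))
    m=near(sc0,.25,.06,.078); rep("scopetop",m)
    blue=(hsv[...,0]>100)&(hsv[...,0]<130)&(hsv[...,1]>120)
    rep("post",blue&near(po0,.04,.09,.15)); rep("posttop",blue&near(po0,.04,.128,.15))
    rep("lens",blue&near(rd0,.12,.1,.17))
    rep("disc",near(pv0,.1,.079,.1))
E
python3 m.py
python3 - <<'E'
from h import *
f=np.load("pics/top.npz"); im=f["im"]
save("topcrop",cv2.resize(im[130:320,180:420],None,fx=3.2,fy=3.2,interpolation=cv2.INTER_CUBIC)[:600])
E
```

```text
top [0.2549988  0.03161664 1.62432538]
[0.47010978 0.33295557 0.118     ] [0.75784228 0.21340625 0.186     ] [ 0.53990408 -0.10457585  0.07      ] [ 0.57140698 -0.19553057  0.09      ] [ 0.5020066  -0.22951323  0.13      ]
cap 86 mean [0.4754 0.3437 0.1179] zmed 0.1182 (array([475.6, 343.6]), array([26.8, 28.4]), 71.0)
traytop 438 mean [0.4752 0.3432 0.0846] zmed 0.0845 (array([476.1, 344.6]), array([71.9, 69.8]), 61.3)
readertop 667 mean [0.7597 0.2145 0.1854] zmed 0.1859 (array([761. , 215.4]), array([69.3, 84. ]), 4.3)
foot 442 mean [0.7486 0.2045 0.0138] zmed 0.0136 (array([762.2, 217.4]), array([224.6, 227.4]), 44.5)
scopetop 6786 mean [ 0.5417 -0.1029  0.0706] zmed 0.0707 (array([ 528.3, -114.7]), array([355. , 336.9]), 7.5)
post 31 mean [ 0.5026 -0.2252  0.1236] zmed 0.1314 (array([ 504.6, -226.5]), array([11.9, 15.6]), 49.3)
posttop 17 mean [ 0.5032 -0.2266  0.135 ] zmed 0.1345 (array([ 503.7, -227. ]), array([ 9.9, 12. ]), 65.1)
lens 41 mean [0.7256 0.2108 0.1489] zmed 0.1495 (array([725.6, 209.3]), array([ 6.4, 32. ]), 6.7)
disc 704 mean [ 0.5684 -0.1878  0.0864] zmed 0.084
[... 332 characters left out ...]
 0.1828] zmed 0.1838 (array([759.5, 216. ]), array([65.9, 89.1]), 6.4)
foot 540 mean [0.7574 0.2408 0.0133] zmed 0.0126 (array([774. , 231.6]), array([155.9, 112.1]), 19.3)
scopetop 4431 mean [ 0.5402 -0.0807  0.0695] zmed 0.0692 (array([ 541.3, -121.8]), array([407.6, 298.7]), 81.5)
post 31 mean [ 0.5011 -0.2228  0.1176] zmed 0.1204 (array([ 501.3, -224.4]), array([ 6.5, 16.8]), 11.8)
posttop 11 mean [ 0.501  -0.2241  0.1328] zmed 0.1322 (array([ 501.3, -224.5]), array([ 6.3, 16.8]), 11.0)
lens 31 mean [0.7226 0.2202 0.147 ] zmed 0.1486 (array([722.9, 217.3]), array([ 5. , 26.8]), 5.7)
disc 358 mean [ 0.5589 -0.1826  0.0871] zmed 0.0871 (array([ 568.2, -192.8]), array([153.9, 109.7]), 60.0)
```

View pics/topcrop.png

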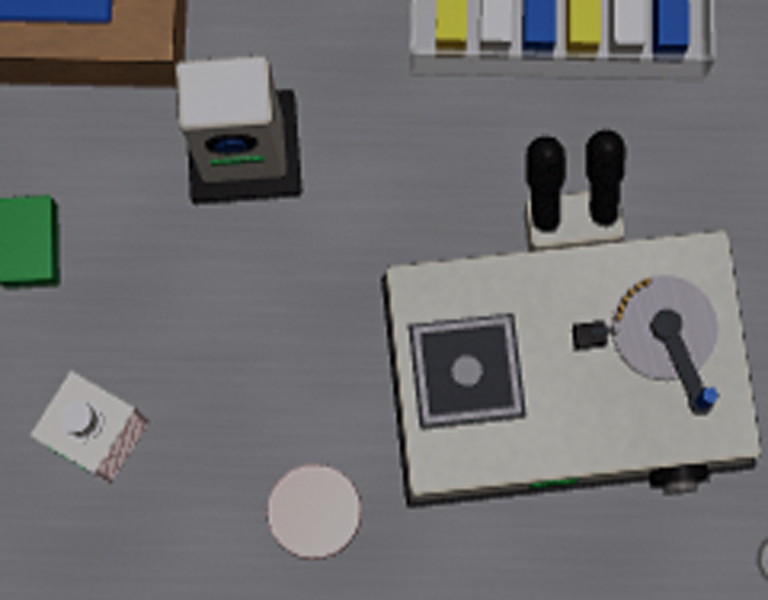

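The crop confirms the green tag on the lower-left face of the stack (−x axis ≈151°). The roller block is at crop (590,335), the pins at upper left (630,300), the pivot at (666,325) and the stage disc at (466,372). I'll look at the microscope with the wrist camera first.

>>> servo_tool(
  steps=[
    [[1,-0.98,-0.88,-0.24,0,0,0],[1,-0.98,-0.88,-0.24,0,0,0],[1,-0.98,-0.88,-0.24,0,0,0],[1,-0.98,-0.88,-0.24,0,0,0],[1,-0.98,-0.88,-0.24,0,0,0],[1,-0.98,-0.88,-0.24,0,0,0],[1,-0.98,-0.88,-0.24,0,0,0],[1,-0.98,-0.88,-0.24,0,0,0],[1,-0.98,-0.88,-0.24,0,0,0],[1,-0.98,-0.88,-0.24,0,0,0]],
  ],
)

```text
clock: 0.93
tool_pos: [0.4042, 0.1403, 0.2972]
tcp_rot: [-0.686, -3.066, -0.0]
force: [1.0, 0.4, 0.9]
width: 0.094
grip_force: 0.0
```

```bash
cat > go.py <<'E'
# python3 go.py x y z psi_deg : prints move in tool shares from present pose
import sys
from h import *
def go(x,y,z,psi):
    s=get_state(); M=R.from_rotvec(s["tcp_rot"]); p=s["tool_pos"]
    d=M.inv().apply(np.array([x,y,z])-p)
    c,sn=np.cos(np.radians(psi)),np.sin(np.radians(psi))
    Y=np.array([c,sn,0]);Z=np.array([0,0,-1.]);X=np.cross(Y,Z)
    w=(M.inv()*R.from_matrix(np.c_[X,Y,Z])).as_rotvec(True)
    print("t",s["clock"],"at",p.round(4),"psi",np.degrees(np.arctan2(*M.as_matrix()[[1,0],1])).round(1),"F",s["force"].round(1),"w",s["width"].round(4),"g",s["grip_force"])
    print("shift",(d/.5).round(4),"turn",(w/45).round(4),"rows",(np.linalg.norm(d)/.0417).round(1))
go(*map(float,sys.argv[1:5]))
E
python3 go.py 0.52 -0.08 0.33 64.7
```

```text
Traceback (most recent call last):
  File "go.py", line 12, in <module>
    go(*map(float,sys.argv[1:5]))
    ~~^^^^^^^^^^^^^^^^^^^^^^^^^^^
  File "go.py", line 10, in go
    print("t",s["clock"],"at",p.round(4),"psi",np.degrees(np.arctan2(*M.as_matrix()[[1,0],1])).round(1),"F",s["force"].round(1),"w",s["width"].round(4),"g",s["grip_force"])
                                                                                                                                    ^^^^^^^^^^^^^^^^
AttributeError: 'float' object has no attribute 'round'
```

```bash
sed -i 's/s\["width"\].round(4)/round(s["width"],4)/' go.py
python3 go.py 0.52 -0.08 0.33 64.7
```

```text
t 0.9333 at [0.4042 0.1403 0.2972] psi 64.8 F [1.  0.4 0.9] w 0.094 g 0.0
shift [-0.3973 -0.2998 -0.0656] turn [ 0.     -0.0002  0.0013] rows 6.0
```

>>> servo_tool(
  steps=[
    [[1,-0.4,-0.3,-0.06,0,0,0],[1,-0.4,-0.3,-0.06,0,0,0],[1,-0.4,-0.3,-0.06,0,0,0],[1,-0.4,-0.3,-0.06,0,0,0],[1,-0.4,-0.3,-0.06,0,0,0],[1,-0.4,-0.3,-0.06,0,0,0],[1,-0.4,-0.3,-0.06,0,0,0],[1,-0.4,-0.3,-0.06,0,0,0],[1,-0.4,-0.3,-0.06,0,0,0]],
  ],
)

```text
clock: 1.68
tool_pos: [0.5206, -0.0784, 0.3263]
tcp_rot: [-0.687, -3.063, -0.001]
force: [0.8, 0.9, -0.3]
width: 0.0939
grip_force: 0.0
```

Run:
```python
from h import *
im,d,K,T=snap("wrist"); save("w1",im); np.savez("pics/w1.npz",im=im,d=d,K=K,T=T); s=get_state(); print(s["tool_pos"],s["qvel"].round(3))
```

```text
[ 0.52046346 -0.07765549  0.32648903] [ 0.018 -0.016  0.009 -0.003 -0.003 -0.001]
```

View pics/w1.png

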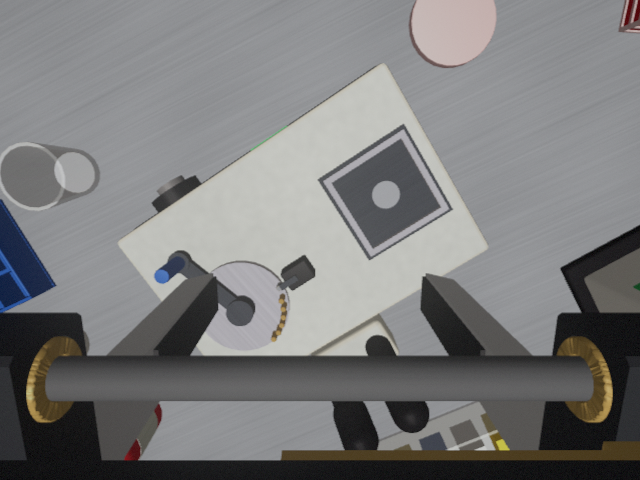

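The view shows the stage recess at (386,192), the post top at (163,275), the pivot at (240,311), pins from (283,297) to (275,338), and the roller block at (298,272) with its tip near (280,288). Next I'll measure these.

```bash
cat > m2.py <<'E'
from h import *
def blob(m,u,v):
    n,l,st,c=cv2.connectedComponentsWithStats(m.astype(np.uint8)); return l==l[v,u]
def stage(n,u,v,thr):
    f=np.load(f"pics/{n}.npz"); im,K,T=f["im"],f["K"],f["T"]; g=cv2.cvtColor(im,cv2.COLOR_RGB2GRAY)
    m=blob(cv2.medianBlur(g,3)<thr,u,v); c,_=cv2.findContours(m.astype(np.uint8),0,1); c=max(c,key=cv2.contourArea)[:,0]
    r=cv2.minAreaRect((plane(c,.074,K,T)[:,:2]*1000).astype(np.float32)); print(n,"recess",np.round(r[0],1),np.round(r[1],1),round(r[2],1), m.sum())
for t in(95,110):stage("w1",345,180,t)
stage("top",318,240,90)
f=np.load("pics/w1.npz"); im,d,K,T=[f[k] for k in("im","d","K","T")]; P=cloud(d,K,T)
g=cv2.cvtColor(im,cv2.COLOR_RGB2GRAY)
for nm,uv in dict(floor=(345,180),top=(300,190),disc=(225,275),hub=(240,311),block=(298,268),post=(160,276)).items(): print(nm,P[uv[1],uv[0]].round(4),im[uv[1],uv[0]])
# scope top edges
m=(g>150)&(np.abs(P[...,2]-.07)<.006); m=blob(m,300,190); print("edge yaw rect",cv2.minAreaRect((P[m][:,:2]*1000).astype(np.float32)))
save("w1c",cv2.resize(im[240:360,140:330],None,fx=4,fy=4,interpolation=cv2.INTER_CUBIC))
E
python3 m2.py
```

```text
w1 recess [530.5 -11.7] [79.4 79.1] 7.5 5517
w1 recess [530.3 -11.8] [79.7 79.9] 7.4 5640
top recess [533.8  -9.6] [79.8 79.3] 7.6 629
floor [ 0.4992 -0.0431  0.0748] [84 86 90]
top [ 0.4894 -0.0886  0.069 ] [196 197 192]
disc [ 0.535  -0.1975  0.0777] [174 172 177]
hub [ 0.5722 -0.1955  0.0958] [81 84 88]
block [ 0.5576 -0.1228  0.0904] [81 79 78]
post [ 0.5003 -0.2305  0.1355] [ 74 112 179]
edge yaw rect ((542.7952270507812, -110.93962097167969), (219.27154541015625, 329.08392333984375), 7.545328617095947)
```

View pics/w1c.png

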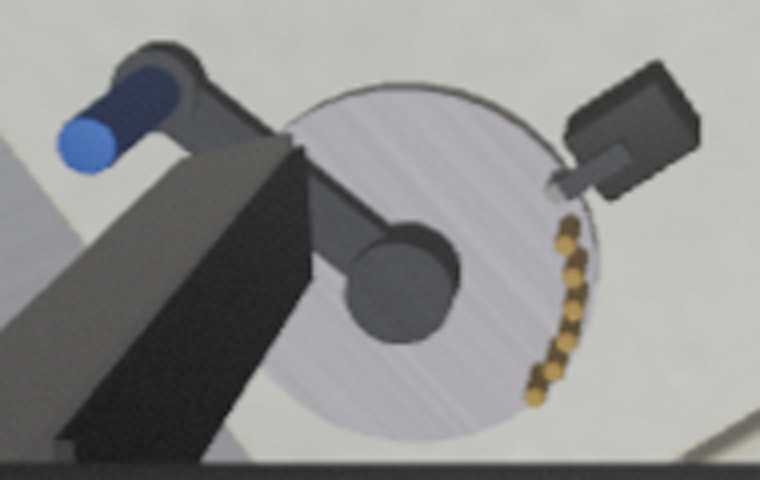

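The crop shows six pin tops from (566,244) to (535,397), the roller tip at (557,190), the hub top at (401,292), and the post top at (89,146) with its base near (162,82).

```bash
cat > m3.py <<'E'
from h import *
from m2 import blob
f=np.load("pics/w1.npz"); im,d,K,T=[f[k] for k in("im","d","K","T")]
c=lambda a:(np.array(a,float)+.5)/4-.5+[140,240]
pins=c([(566,244),(573,277),(573,311),(567,341),(553,371),(535,397)])
hub=plane(c([(401,292)]),.096,K,T)[0]
hsv=cv2.cvtColor(im,cv2.COLOR_RGB2HSV)
# circle fit for pins at several heights
for z in(.083,.087,.091):
    p=plane(pins,z,K,T)[:,:2]; dv=p-hub[:2]; a=np.unwrap(np.arctan2(dv[:,1],dv[:,0])); print(z,"r",np.linalg.norm(dv,axis=1).round(4),"ang",a.round(3),"dif",np.diff(a).round(3))
r=plane(c([(557,190),(600,172),(655,70)]),.087,K,T)[:,:2]-hub[:2]; print("roller",np.linalg.norm(r,axis=1),np.arctan2(r[:,1],r[:,0]))
b=hsv[...,0]; m=(b>100)&(b<125)&(hsv[...,1]>100)&(hsv[...,2]>140); m=blob(m,162,276); v,u=np.nonzero(m); pw=plane([[u.mean(),v.mean()]],.136,K,T)[0]
print("hub",hub,"post",pw,np.linalg.norm(pw[:2]-hub[:2]),"ang",np.arctan2(*(pw-hub)[[1,0]])%6.283,"q",np.arctan2(*(pw-hub)[[1,0]])%6.283-3.3-np.radians(7.5))
g=np.load("pics/top.npz"); h2=plane([[388.1,231.5]],.096,g["K"],g["T"])[0]; print("hub top cam",h2)
E
python3 m3.py | tail -7
python3 - <<'E'
import sys; sys.path.insert(0,".")
import os; os.chdir(".")
from m2 import *
for uv in((330,262),(345,258),(322,248)): stage("side",*uv,90)
E
python3 go.py 0.475 0.344 0.25 61.5
```

```text
edge yaw rect ((542.7952270507812, -110.93962097167969), (219.27154541015625, 329.08392333984375), 7.545328617095947)
0.083 r [0.0419 0.0428 0.0439 0.0452 0.0463 0.0478] ang [1.322 1.102 0.881 0.687 0.481 0.291] dif [-0.221 -0.22  -0.194 -0.206 -0.19 ]
0.087 r [0.0426 0.0432 0.0439 0.0448 0.0456 0.0466] ang [1.356 1.14  0.922 0.728 0.52  0.327] dif [-0.216 -0.218 -0.194 -0.207 -0.193]
0.091 r [0.0434 0.0436 0.044  0.0445 0.0449 0.0456] ang [1.389 1.177 0.962 0.769 0.561 0.365] dif [-0.212 -0.215 -0.193 -0.208 -0.196]
roller [0.04641274 0.05848748 0.08602632] [1.68129313 1.65236187 1.84331566]
hub [ 0.57361156 -0.19635607  0.096     ] post [ 0.50078451 -0.22914393  0.136     ] 0.0798675321783594 ang 3.5644403180748943 q 0.13354062417531973
hub top cam [ 0.5747369  -0.19498685  0.096     ]
w1 recess [530.5 -11.7] [79.4 79.1] 7.5 5517
w1 recess [530.3 -11.8] [79.7 79.9] 7.4 5640
top recess [533.8  -9.6] [79.8 79.3] 7.6 629
floor [ 0.4992 -0.0431  0.0748] [84 86 90]
top [ 0.4894 -0.0886  0.069 ] [196 197 192]
disc [ 0.535  -0.1975  0.0777] [174 172 177]
hub [ 0.5722 -0.1955  0.0958] [81 84 88]
block [ 0.5576 -0.1228  0.0904] [81 79 78]
post [ 0.5003 -0.2305  0.1355] [ 74 112 179]
edge yaw rect ((542.7952270507812, -110.93962097167969), (219.27154541015625, 329.08392333984375), 7.545328617095947)
side recess [ 835. -937.] [4350.7 3336.3] 13.4 256484
side recess [ 835. -937.] [4350.7 3336.3] 13.4 256484
side recess [531.1 -13.3] [74.3 69.9] 7.5 318
t 1.7333 at [ 0.5205 -0.0777  0.3265] psi 64.8 F [-0.8  0.9  0.2] w 0.0939 g 0.0
shift [0.4412 0.7242 0.154 ] turn [ 0.0004 -0.0023  0.0731] rows 10.3
```

>>> servo_tool(
  steps=[
    [[1,0.44,0.725,0.15,0,0,0.073],[1,0.44,0.725,0.15,0,0,0.073],[1,0.44,0.725,0.15,0,0,0.073],[1,0.44,0.725,0.15,0,0,0.073],[1,0.44,0.725,0.15,0,0,0.073],[1,0.44,0.725,0.15,0,0,0.073],[1,0.44,0.725,0.15,0,0,0.073],[1,0.44,0.725,0.15,0,0,0.073],[1,0.44,0.725,0.15,0,0,0.073],[1,0.44,0.725,0.15,0,0,0.073]],
  ],
)

```text
clock: 2.57
tool_pos: [0.4756, 0.3325, 0.2545]
tcp_rot: [0.77, 3.046, 0.0]
force: [1.1, -0.8, 0.5]
width: 0.0941
grip_force: 0.0
```

>>> servo_tool(
  steps=[
    [[1,0.01,0.02,0,0,0,0],[1,0.01,0.02,0,0,0,0],[1,0.01,0.02,0,0,0,0]],
  ],
)

```text
clock: 2.82
tool_pos: [0.4774, 0.341, 0.2547]
tcp_rot: [0.769, 3.046, -0.002]
force: [0.5, -0.4, 0.2]
width: 0.094
grip_force: 0.0
```

```bash
python3 go.py 0.475 0.344 0.108 61.5
python3 - <<'E'
from h import *
im,d,K,T=snap("wrist"); save("w2",im); np.savez("pics/w2.npz",im=im,d=d,K=K,T=T)
P=cloud(d,K,T)
for nm,z0,z1,r in(("cap",.112,.125,.05),("tray",.08,.092,.08)):
    m=(d>0)&(np.linalg.norm(P[...,:2]-[.475,.344],axis=-1)<r)&(P[...,2]>z0)&(P[...,2]<z1)
    p=P[m]; print(nm,m.sum(),np.median(p[:,2]),cv2.minAreaRect((p[:,:2]*1000).astype(np.float32)))
E
```

```text
t 2.8167 at [0.4774 0.341  0.2547] psi 61.6 F [ 0.5 -0.4  0.2] w 0.094 g 0.0
shift [0.0072 0.0032 0.2933] turn [-0.0012  0.0006  0.0032] rows 3.5
cap 1226 0.11734726393462594 ((473.21136474609375, 342.17364501953125), (28.38727569580078, 29.390941619873047), 62.19450378417969)
tray 5738 0.0835578731531127 ((473.5622253417969, 342.2884521484375), (69.91922760009766, 70.30523681640625), 60.6128044128418)
```

View pics/w2.png

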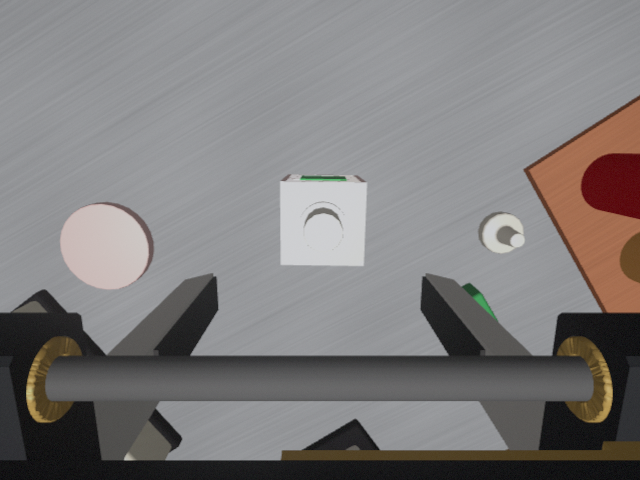

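The view shows the stack squarely between the fingers at (323,225), green tag on its upper edge (tool +x side). I'm descending and gripping.

>>> servo_tool(
  steps=[
    [[1,0.008,0,0.08,0,0,0],[1,0.008,0,0.16,0,0,0],[1,0.008,0,0.22,0,0,0],[1,0.008,0,0.26,0,0,0],[1,0.008,0,0.285,0,0,0],[1,0.008,0,0.293,0,0,0],[1,0.008,0,0.293,0,0,0],[-1,0.008,0,0.293,0,0,0],[-1,0.008,0,0.293,0,0,0],[-1,0.008,0,0.293,0,0,0]],
  ],
  newtons=35,
)

```text
clock: 3.7
tool_pos: [0.4766, 0.3429, 0.1101]
tcp_rot: [0.774, 3.042, 0.004]
force: [1.0, 0.0, -0.3]
width: 0.0775
grip_force: 0.0
```

>>> servo_tool(
  steps=[
    [[-1,0,0,0,0,0,0],[-1,0,0,0,0,0,0],[-1,0,0,0,0,0,0],[-1,0,0,0,0,0,0],[-1,0,0,0,0,0,0]],
  ],
)

```text
clock: 4.12
tool_pos: [0.4751, 0.3424, 0.1081]
tcp_rot: [-0.774, -3.045, 0.0]
force: [-0.1, 0.2, -0.6]
width: 0.0442
grip_force: 0.0
```

>>> servo_tool(
  steps=[
    [[-1,0,0,0,0,0,0],[-1,0,0,0,0,0,0],[-1,0,0,0,0,0,0],[-1,0,0,0,0,0,0],[-1,0,0,0,0,0,0]],
  ],
)

```text
clock: 4.53
tool_pos: [0.4756, 0.3428, 0.1083]
tcp_rot: [0.774, 3.044, 0.002]
force: [0.4, 1.7, -0.5]
width: 0.0293
grip_force: 35.0
```

>>> servo_tool(
  steps=[
    [[-1,0,0,-0.02,0,0,0],[-1,0,0,-0.06,0,0,0],[-1,0,0,-0.11,0,0,0],[-1,0,0,-0.16,0,0,0],[-1,0,0,-0.19,0,0,0],[-1,0,0,-0.19,0,0,0]],
  ],
)

```text
clock: 5.03
tool_pos: [0.4769, 0.343, 0.2071]
tcp_rot: [0.773, 3.04, 0.006]
force: [1.0, 0.6, -3.2]
width: 0.0294
grip_force: 35.0
```

```bash
python3 go.py 0.642 0.204 0.203 -83
```

```text
t 5.0333 at [0.4769 0.343  0.2071] psi 61.5 F [ 1.   0.6 -3.2] w 0.0294 g 34.959946274757385
shift [-0.4228 -0.0865  0.0095] turn [ 0.0086 -0.0055  3.2102] rows 5.2
```

>>> servo_tool(
  steps=[
    [[-1,-0.03,-0.01,0,0,0,0.1],[-1,-0.08,-0.02,0,0,0,0.24],[-1,-0.14,-0.03,0,0,0,0.39],[-1,-0.21,-0.045,0,0,0,0.54],[-1,-0.28,-0.06,0,0,0,0.69],[-1,-0.34,-0.07,0,0,0,0.84],[-1,-0.39,-0.08,0,0,0,0.96],[-1,-0.415,-0.086,0,0,0,1],[-1,-0.42,-0.086,0,0,0,1]],
  ],
)

```text
clock: 5.78
tool_pos: [0.6394, 0.2016, 0.2007]
tcp_rot: [-1.883, -2.513, 0.006]
force: [-0.4, 0.5, -4.1]
width: 0.0291
grip_force: 35.0
```

>>> servo_tool(
  steps=[
    [[-1,0,0,0,0,0,0.1],[-1,0,0,0,0,0,0.24],[-1,0,0,0,0,0,0.39],[-1,0,0,0,0,0,0.54],[-1,0,0,0,0,0,0.69],[-1,0,0,0,0,0,0.84],[-1,0,0,0,0,0,0.99]],
  ],
)

```text
clock: 6.37
tool_pos: [0.6368, 0.2058, 0.2018]
tcp_rot: [-2.694, -1.612, 0.005]
force: [0.3, -0.4, -4.1]
width: 0.0294
grip_force: 35.0
```

>>> servo_tool(
  steps=[
    [[-1,0,0,0,0,0,0.15],[-1,0,0,0,0,0,0.3],[-1,0,0,0,0,0,0.45],[-1,0,0,0,0,0,0.6],[-1,0,0,0,0,0,0.75],[-1,0,0,0,0,0,0.9],[-1,0,0,0,0,0,0.98]],
  ],
)

```text
clock: 6.95
tool_pos: [0.6368, 0.2058, 0.2019]
tcp_rot: [-3.103, -0.485, 0.006]
force: [-0.2, 0.4, -4.3]
width: 0.0292
grip_force: 35.0
```

```bash
python3 go.py 0.642 0.204 0.203 -84
```

```text
t 6.95 at [0.6368 0.2058 0.2019] psi -72.2 F [-0.2  0.4 -4.3] w 0.0292 g 34.957900643348694
shift [ 0.0089  0.0066 -0.0023] turn [-0.0012  0.0046  0.2613] rows 0.1
```

>>> servo_tool(
  steps=[
    [[-1,0.005,0,0,0,0,0.13],[-1,0.009,0,0,0,0,0.26],[-1,0.009,0,0,0,0,0.26],[-1,0.009,0,0,0,0,0.26],[-1,0.009,0,0,0,0,0.26],[-1,0.009,0,0,0,0,0.26],[-1,0.009,0,0,0,0,0.26],[-1,0.009,0,0,0,0,0.26],[-1,0.009,0,0,0,0,0.26],[-1,0.009,0,0,0,0,0.26]],
  ],
)

```text
clock: 7.78
tool_pos: [0.6434, 0.2055, 0.2031]
tcp_rot: [-3.137, -0.168, 0.0]
force: [0.5, 0.2, -3.6]
width: 0.0293
grip_force: 35.0
```

Run:
```python
from h import *
s=get_state(); print(s["tool_pos"],s["clock"])
im,d,K,T=snap("side"); save("s2",cv2.resize(im[150:390,140:460],None,fx=2.4,fy=2.4))
P=cloud(d,K,T); hsv=cv2.cvtColor(im,cv2.COLOR_RGB2HSV)
m=(d>0)&(np.linalg.norm(P[...,:2]-[.64,.205],axis=-1)<.07)&(P[...,2]>.09)&(P[...,2]<.185)
p=P[m]; print(m.sum(),p.min(0),p.max(0)); print(cv2.minAreaRect((p[:,:2]*1000).astype(np.float32)))
b=(hsv[...,0]>100)&(hsv[...,0]<130)&(hsv[...,1]>120)&(np.linalg.norm(P[...,:2]-[.724,.212],axis=-1)<.04)&(P[...,2]>.1)
if b.any(): print("lens",P[b].mean(0),b.sum())
```

```text
[0.64344964 0.20551991 0.20308772] 7.7833
1127 [0.60361413 0.1630798  0.09226958] [0.68033806 0.24672771 0.18495592]
((642.3193359375, 205.48046875), (72.86534881591797, 78.67088317871094), 5.571466445922852)
lens [0.72256022 0.2201655  0.14669915] 30
```

View pics/s2.png

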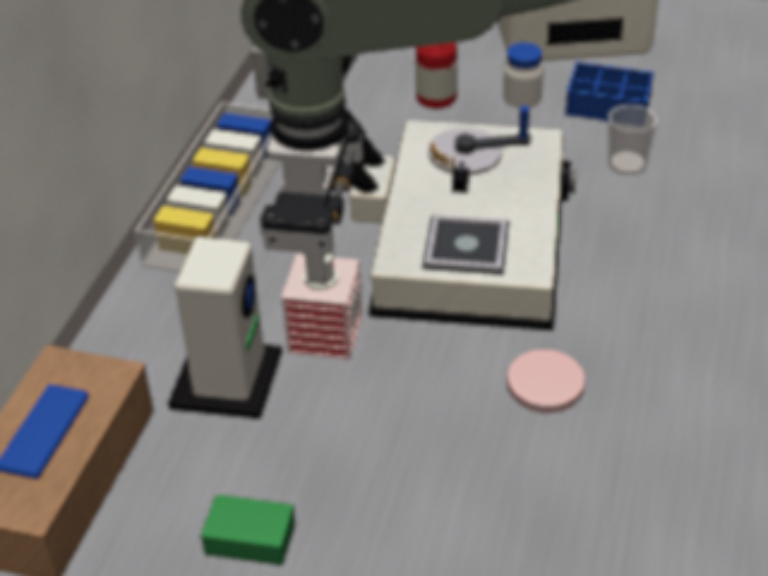

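The picture shows the stack (crop 320,305) held upright and square before the reader lens at (248,297), tray edges parallel to it. I'll hold it a bit longer, then turn it half round for the white tag.

>>> servo_tool(
  steps=[
    [[-1,0,0,0,0,0,0],[-1,0,0,0,0,0,0],[-1,0,0,0,0,0,0],[-1,0,0,0,0,0,-0.1],[-1,0,0,0,0,0,-0.25],[-1,0,0,0,0,0,-0.4],[-1,0,0,0,0,0,-0.55],[-1,0,0,0,0,0,-0.7],[-1,0,0,0,0,0,-0.85],[-1,0,0,0,0,0,-1]],
  ],
)

```text
clock: 8.67
tool_pos: [0.6434, 0.2056, 0.203]
tcp_rot: [2.83, 1.364, -0.0]
force: [0.2, -0.3, -3.7]
width: 0.0296
grip_force: 35.0
```

>>> servo_tool(
  steps=[
    [[-1,0,0,0,0,0,-0.15],[-1,0,0,0,0,0,-0.3],[-1,0,0,0,0,0,-0.45],[-1,0,0,0,0,0,-0.6],[-1,0,0,0,0,0,-0.75],[-1,0,0,0,0,0,-0.9],[-1,0,0,0,0,0,-1]],
  ],
)

```text
clock: 9.25
tool_pos: [0.6434, 0.2056, 0.2031]
tcp_rot: [-2.094, -2.342, 0.0]
force: [0.0, -0.4, -3.8]
width: 0.0294
grip_force: 35.0
```

>>> servo_tool(
  steps=[
    [[-1,0,0,0,0,0,-0.15],[-1,0,0,0,0,0,-0.3],[-1,0,0,0,0,0,-0.45],[-1,0,0,0,0,0,-0.6],[-1,0,0,0,0,0,-0.75],[-1,0,0,0,0,0,-0.9],[-1,0,0,0,0,0,-1]],
  ],
)

```text
clock: 9.83
tool_pos: [0.6435, 0.2056, 0.2031]
tcp_rot: [1.038, 2.965, -0.0]
force: [0.6, -0.2, -4.6]
width: 0.0292
grip_force: 35.0
```

>>> servo_tool(
  steps=[
    [[-1,0,0,0,0,0,-0.15],[-1,0,0,0,0,0,-0.3],[-1,0,0,0,0,0,-0.45],[-1,0,0,0,0,0,-0.6],[-1,0,0,0,0,0,-0.75],[-1,0,0,0,0,0,-0.9],[-1,0,0,0,0,0,-1],[-1,0,0,0,0,0,-1],[-1,0,0,0,0,0,-1]],
  ],
)

```text
clock: 10.58
tool_pos: [0.6435, 0.2056, 0.2031]
tcp_rot: [-0.164, 3.137, 0.0]
force: [0.4, 0.0, -3.8]
width: 0.0296
grip_force: 35.0
```

```bash
python3 go.py 0.643 0.2055 0.203 96
```

```text
t 10.5833 at [0.6435 0.2056 0.2031] psi 96.0 F [ 0.4  0.  -3.8] w 0.0296 g 34.958640933036804
shift [ 0.0009 -0.0001  0.0001] turn [ 0.      0.     -0.0003] rows 0.0
```

>>> servo_tool(
  steps=[
    [[-1,0,0,0,0,0,0],[-1,0,0,0,0,0,0],[-1,0,0,0,0,0,0],[-1,0,0,0,0,0,0],[-1,0,0,0,0,0,0],[-1,0,0,0,0,0,0],[-1,0,0,0,0,0,0],[-1,0,0,0,0,0,0],[-1,0,0,0,0,0,0],[-1,0,0,-0.02,0,0,0]],
  ],
)

```text
clock: 11.42
tool_pos: [0.6418, 0.2053, 0.2105]
tcp_rot: [0.167, -3.132, 0.001]
force: [-1.3, -0.6, -5.0]
width: 0.0292
grip_force: 35.0
```

```bash
python3 go.py 0.532 -0.011 0.215 97.5
python3 - <<'E'
from h import *
s=get_state(); print(s["tool_pos"],s["clock"])
for n in("top","side"):
    im,d,K,T=snap(n)
    P=cloud(d,K,T)
    m=(d>0)&(np.linalg.norm(P[...,:2]-[.643,.2055],axis=-1)<.06)&(P[...,2]>.174)&(P[...,2]<.191)
    p=P[m]; print(m.sum(),cv2.minAreaRect((p[:,:2]*1000).astype(np.float32)))
E
```

```text
t 11.4167 at [0.6418 0.2053 0.2105] psi 96.1 F [-1.3 -0.6 -5. ] w 0.0292 g 34.958428144454956
shift [ 0.2643 -0.4068 -0.0073] turn [-0.0004 -0.0069 -0.031 ] rows 5.8
[0.64175599 0.2053013  0.21053627] 11.4167
73 ((627.9027099609375, 213.7436065673828), (49.653446197509766, 39.026649475097656), 58.24155044555664)
407 ((641.466064453125, 205.84698486328125), (71.45246887207031, 75.56639862060547), 5.650907516479492)
```

>>> servo_tool(
  steps=[
    [[-1,0.02,-0.03,-0.005,0,0,0],[-1,0.06,-0.09,-0.005,0,0,0],[-1,0.11,-0.17,-0.005,0,0,0],[-1,0.16,-0.25,-0.005,0,0,-0.015],[-1,0.21,-0.32,-0.005,0,0,-0.03],[-1,0.24,-0.37,-0.005,0,0,-0.03],[-1,0.258,-0.398,-0.005,0,0,-0.03],[-1,0.265,-0.407,-0.005,0,0,-0.03],[-1,0.265,-0.407,-0.005,0,0,-0.03],[-1,0.265,-0.407,-0.005,0,0,-0.03]],
  ],
)

```text
clock: 12.35
tool_pos: [0.5341, -0.0104, 0.2163]
tcp_rot: [-0.204, 3.133, 0.001]
force: [0.4, 0.4, -4.7]
width: 0.0293
grip_force: 35.0
```

```bash
python3 go.py 0.532 -0.011 0.184 97.5
python3 - <<'E'
from h import *
s=get_state(); print(s["tool_pos"],s["qvel"].round(3))
im,d,K,T=snap("side"); P=cloud(d,K,T)
save("s3",cv2.resize(im[190:300,260:400],None,fx=5,fy=5,interpolation=cv2.INTER_CUBIC))
z=s["tool_pos"][2]-.108+.084
m=(d>0)&(np.linalg.norm(P[...,:2]-s["tool_pos"][:2],axis=-1)<.06)&(P[...,2]>z-.007)&(P[...,2]<z+.007)
p=P[m]; print(z,m.sum(),cv2.minAreaRect((p[:,:2]*1000).astype(np.float32)))
E
```

```text
t 12.35 at [ 0.5341 -0.0104  0.2163] psi 97.4 F [ 0.4  0.4 -4.7] w 0.0293 g 34.97988224029541
shift [ 0.0044 -0.0007  0.0647] turn [ 0.0005  0.0026 -0.0014] rows 0.8
[ 0.53408586 -0.01038066  0.21633473] [ 0.025  0.014 -0.01  -0.001  0.001 -0.002]
0.19233473044417207 317 ((531.2435302734375, -8.012554168701172), (69.88939666748047, 76.47213745117188), 6.695232391357422)
```

View pics/s3.png

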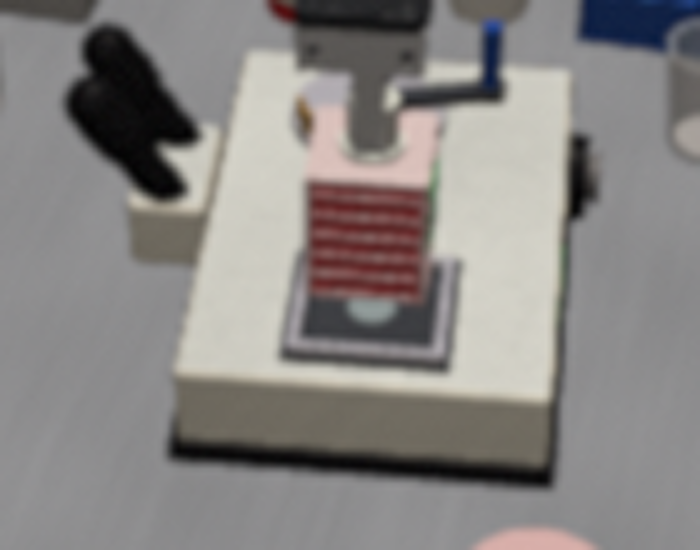

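The crop shows the stack hanging aligned above the recess, its bottom edge at (365,300) just over the recess floor. I'm lowering it.

>>> servo_tool(
  steps=[
    [[-1,0.001,-0.001,0.015,0,0,0],[-1,0.001,-0.001,0.03,0,0,0],[-1,0.001,-0.001,0.045,0,0,0],[-1,0.001,-0.001,0.055,0,0,0],[-1,0.001,-0.001,0.06,0,0,0],[-1,0.001,-0.001,0.064,0,0,0],[-1,0.001,-0.001,0.064,0,0,0],[-1,0.001,-0.001,0.064,0,0,0]],
  ],
)

```text
clock: 13.07
tool_pos: [0.5331, -0.0114, 0.1836]
tcp_rot: [-0.204, 3.135, -0.0]
force: [0.6, -0.0, -4.5]
width: 0.0292
grip_force: 35.0
```

>>> servo_tool(
  steps=[
    [[-1,0,0,0.002,0,0,0],[-1,0,0,0.003,0,0,0],[-1,0,0,0.003,0,0,0],[-1,0,0,0.003,0,0,0]],
  ],
)

```text
clock: 13.4
tool_pos: [0.533, -0.0114, 0.1823]
tcp_rot: [-0.204, 3.135, -0.0]
force: [-0.6, 0.6, -5.3]
width: 0.0293
grip_force: 35.0
```

```bash
python3 go.py 0.534 -0.011 0.183 97.5
python3 - <<'E'
from h import *
s=get_state(); print(s["tool_pos"],s["qvel"].round(3))
for n in ("side","top"):
    im,d,K,T=snap(n); P=cloud(d,K,T); z=.158
    m=(d>0)&(np.linalg.norm(P[...,:2]-s["tool_pos"][:2],axis=-1)<.06)&(P[...,2]>z-.006)&(P[...,2]<z+.006)
    p=P[m]; print(n,m.sum(),np.median(p[:,2]),cv2.minAreaRect((p[:,:2]*1000).astype(np.float32))) if m.any() else 0
    if n=="side": save("s4",cv2.resize(im[190:300,260:400],None,fx=5,fy=5,interpolation=cv2.INTER_CUBIC))
E
```

```text
t 13.4 at [ 0.533  -0.0114  0.1823] psi 97.5 F [-0.6  0.6 -5.3] w 0.0293 g 34.98029708862305
shift [-0.002   0.0006 -0.0015] turn [-0.0001  0.0005 -0.0011] rows 0.0
[ 0.53302588 -0.01144432  0.18225966] [ 0.001  0.001 -0.001 -0.002  0.    -0.001]
side 295 0.1569803959616377 ((530.2216186523438, -8.97000503540039), (69.77826690673828, 78.84554290771484), 6.195292949676514)
top 199 0.15848316630482362 ((527.9752807617188, -12.290363311767578), (61.393306732177734, 69.96073150634766), 7.040604591369629)
```

>>> servo_tool(
  steps=[
    [[-1,0,0,0.001,0,0,0],[-1,0,0,0.002,0,0,0],[-1,0,0,0.002,0,0,0],[-1,0,0,0.002,0,0,0]],
  ],
)

```text
clock: 13.83
tool_pos: [0.5332, -0.0113, 0.1821]
tcp_rot: [-0.204, 3.134, -0.0]
force: [-2.9, 0.3, 4.4]
width: 0.0294
grip_force: 35.0
```

>>> servo_tool(
  steps=[
    [[-1,0,0,0.001,0,0,0],[-1,0,0,0.002,0,0,0],[-1,0,0,0.002,0,0,0],[-1,0,0,0.002,0,0,0]],
  ],
)

```text
clock: 14.17
tool_pos: [0.5334, -0.0112, 0.1822]
tcp_rot: [-0.205, 3.134, -0.0]
force: [-4.6, 2.8, 8.6]
width: 0.0297
grip_force: 35.0
```

>>> servo_tool(
  steps=[
    [[-1,0,0,-0.002,0,0,0],[-1,0,0,-0.003,0,0,0],[0.2,0,0,-0.003,0,0,0],[0.2,0,0,-0.003,0,0,0],[0.2,0,0,-0.003,0,0,0],[0.2,0,0,-0.003,0,0,0],[0.2,0,0,-0.003,0,0,0],[0.2,0,0,-0.003,0,0,0]],
  ],
)

```text
clock: 14.83
tool_pos: [0.533, -0.0115, 0.1814]
tcp_rot: [-0.204, 3.135, -0.0]
force: [-0.5, 0.2, 0.5]
width: 0.0561
grip_force: 0.0
```

>>> servo_tool(
  steps=[
    [[0.2,0,0,-0.03,0,0,0],[0.2,0,0,-0.08,0,0,0],[0.2,0,0,-0.15,0,0,0],[0.2,0,0,-0.22,0,0,0],[0.2,0,0,-0.22,0,0,0],[0.2,0,0,-0.22,0,0,0]],
  ],
)

```text
clock: 15.33
tool_pos: [0.5346, -0.0117, 0.2946]
tcp_rot: [-0.204, 3.129, -0.003]
force: [-0.3, -0.0, -0.2]
width: 0.0564
grip_force: 0.0
```

```bash
python3 go.py 0.50 -0.2 0.30 52.5
python3 - <<'E'
from h import *
s=get_state()
for n in ("side","top","wrist"):
    im,d,K,T=snap(n); P=cloud(d,K,T); z=.158
    m=(d>0)&(np.linalg.norm(P[...,:2]-[.532,-.011],axis=-1)<.06)&(P[...,2]>z-.006)&(P[...,2]<z+.006)
    p=P[m]; print(n,m.sum(),np.median(p[:,2]),cv2.minAreaRect((p[:,:2]*1000).astype(np.float32))) if m.any() else 0
E
```

```text
t 15.3333 at [ 0.5346 -0.0117  0.2946] psi 97.5 F [-0.3 -0.  -0.2] w 0.0564 g 0.0
shift [ 0.1175 -0.3644 -0.0108] turn [6.000e-04 8.400e-03 9.992e-01] rows 4.6
side 303 0.15673894443551184 ((530.21923828125, -10.349613189697266), (69.8903579711914, 79.6247787475586), 7.358505725860596)
top 317 0.15836960900882868 ((528.6939697265625, -11.755279541015625), (64.17695617675781, 69.9818344116211), 6.859883785247803)
wrist 7076 0.15743112326569275 ((529.9860229492188, -13.786426544189453), (70.67123413085938, 70.21318054199219), 7.066938877105713)
```

>>> servo_tool(
  steps=[
    [[0.2,0.003,-0.04,0,0,0,0.1],[0.2,0.01,-0.11,0,0,0,0.25],[0.2,0.016,-0.19,0,0,0,0.4],[0.2,0.023,-0.27,0,0,0,0.55],[0.2,0.03,-0.35,0,0,0,0.7],[0.2,0.035,-0.42,0,0,0,0.85],[0.2,0.038,-0.446,0,0,0,1],[0.2,0.038,-0.446,0,0,0,1]],
  ],
)

```text
clock: 16.15
tool_pos: [0.5416, -0.2379, 0.2885]
tcp_rot: [-1.019, -2.967, -0.0]
force: [0.0, 0.7, -1.0]
width: 0.0563
grip_force: 0.0
```

>>> servo_tool(
  steps=[
    [[0.2,0,0,0,0,0,0.15],[0.2,0,0,0,0,0,0.3],[0.2,0,0,0,0,0,0.45],[0.2,0,0,0,0,0,0.6],[0.2,0,0,0,0,0,0.75],[0.2,0,0,0,0,0,0.9],[0.2,0,0,0,0,0,1]],
  ],
)

```text
clock: 16.73
tool_pos: [0.5425, -0.2328, 0.2898]
tcp_rot: [-2.07, -2.358, -0.0]
force: [-0.4, -0.6, -0.1]
width: 0.0561
grip_force: 0.0
```

>>> servo_tool(
  steps=[
    [[0.2,0,0,0,0,0,0.15],[0.2,0,0,0,0,0,0.3],[0.2,0,0,0,0,0,0.45],[0.2,0,0,0,0,0,0.6],[0.2,0,0,0,0,0,0.75],[0.2,0,0,0,0,0,0.9],[0.2,0,0,0,0,0,0.94],[0.2,0,0,0,0,0,0.94],[0.2,0,0,0,0,0,0.94]],
  ],
)

```text
clock: 17.48
tool_pos: [0.5426, -0.2334, 0.2903]
tcp_rot: [-2.779, -1.46, 0.001]
force: [0.3, -0.4, -0.2]
width: 0.0562
grip_force: 0.0
```

```bash
python3 go.py 0.501 -0.228 0.118 -35
python3 - <<'E'
from h import *
im,d,K,T=snap("wrist"); np.savez("pics/w3.npz",im=im,d=d,K=K,T=T)
P=cloud(d,K,T)
uv=K@np.linalg.inv(T)[:3]@np.array([.574,-.196,.09,1]); u,v=(uv[:2]/uv[2]).astype(int); print(u,v)
u0,v0=max(0,u-110),max(0,v-110); print("origin",u0,v0)
save("w3c",cv2.resize(im[v0:v0+170,u0:u0+220],None,fx=3.5,fy=3.5,interpolation=cv2.INTER_CUBIC))
E
```

```text
t 17.4833 at [ 0.5426 -0.2334  0.2903] psi -34.6 F [ 0.3 -0.4 -0.2] w 0.0562 g 0.0
shift [-0.0385 -0.0738  0.3448] turn [-0.0032 -0.0003  0.0091] rows 4.3
325 162
origin 215 52
```

View pics/w3c.png

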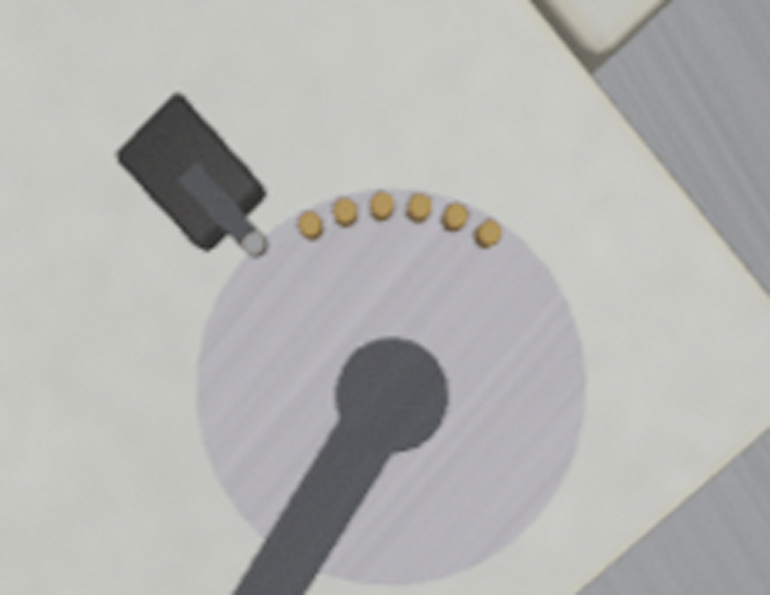

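Excellent view: the pin tops run from (311,224) to (488,233), the roller tip is at (256,243) and the hub centre at (391,394).

```bash
cat > m4.py <<'E'
from h import *
f=np.load("pics/w3.npz"); im,d,K,T=[f[k] for k in("im","d","K","T")]; P=cloud(d,K,T)
c=lambda a:(np.array(a,float)+.5)/3.5-.5+[215,52]
for n,q in dict(hub=(391,394),disc=(300,430),pin=(382,206),block=(160,150)).items():
    u,v=np.round(c([q])[0]).astype(int); print(n,P[v,u].round(4))
pins=c([(311,224),(345,211),(382,205),(419,206),(455,215),(488,232)]); rol=c([(256,243)])
hub=plane(c([(391,394)]),.096,K,T)[0]
print("hub",hub)
for z in(.087,.091,.094):
    dv=(plane(np.r_[pins,rol],z,K,T)-hub)[:,:2]; print(z,np.linalg.norm(dv,axis=1).round(4),np.arctan2(dv[:,1],dv[:,0]).round(3))
# blue post
hsv=cv2.cvtColor(im,cv2.COLOR_RGB2HSV); m=(hsv[...,0]>100)&(hsv[...,0]<125)&(hsv[...,1]>100)&(d>0)&(np.linalg.norm(P[...,:2]-[.5,-.228],axis=-1)<.03)
if m.any(): p=P[m]; t=p[p[:,2]>.13]; print("post",m.sum(),t.mean(0),p[:,2].max(), cv2.minEnclosingCircle((t[:,:2]*1000).astype(np.float32)))
# arm direction
for z in (.089,):
    a=plane(c([(268,592)]),z,K,T)[0]; dv=(a-hub)[:2]; print("arm",np.arctan2(dv[1],dv[0])%6.2832)
E
python3 m4.py
```

```text
hub [ 0.5742 -0.197   0.0945]
disc [ 0.5498 -0.1917  0.0783]
pin [ 0.5978 -0.1596  0.0945]
block [ 0.5613 -0.1187  0.0914]
hub [ 0.57440114 -0.19725748  0.096     ]
0.087 [0.0447 0.0447 0.0447 0.045  0.0451 0.0451 0.0487] [1.418 1.22  1.017 0.816 0.616 0.416 1.711]
0.091 [0.0444 0.0444 0.0444 0.0446 0.0448 0.0447 0.0483] [1.418 1.221 1.018 0.818 0.619 0.419 1.709]
0.094 [0.0442 0.0442 0.0442 0.0444 0.0445 0.0444 0.048 ] [1.417 1.221 1.019 0.82  0.621 0.422 1.708]
post 211 [ 0.5014366  -0.22932938  0.13540339] 0.1373024008596635 ((501.13336181640625, -229.40960693359375), 6.706249237060547)
arm 3.55268541511883
```

>>> servo_tool(
  steps=[
    [[0.2,-0.02,-0.04,0.05,0,0,0.15],[0.2,-0.04,-0.073,0.1,0,0,0.3],[0.2,-0.04,-0.073,0.15,0,0,0.45],[0.2,-0.04,-0.073,0.17,0,0,0.6],[0.2,-0.04,-0.073,0.17,0,0,0.7],[0.2,-0.04,-0.073,0.17,0,0,0.7],[0.2,-0.04,-0.073,0.17,0,0,0.7]],
  ],
)

```text
clock: 18.12
tool_pos: [0.5016, -0.2302, 0.2064]
tcp_rot: [-3.073, -0.649, 0.0]
force: [-0.5, 0.0, 0.3]
width: 0.0566
grip_force: 0.0
```

```bash
python3 go.py 0.5012 -0.2294 0.120 -66.3
```

```text
t 18.1167 at [ 0.5016 -0.2302  0.2064] psi -66.1 F [-0.5  0.   0.3] w 0.0566 g 0.0
shift [-1.000e-04 -1.800e-03  1.729e-01] turn [-0.0004  0.0001  0.0036] rows 2.1
```

>>> servo_tool(
  steps=[
    [[0.2,0,-0.002,0.05,0,0,0],[0.2,0,-0.002,0.11,0,0,0],[0.2,0,-0.002,0.15,0,0,0],[0.2,0,-0.002,0.173,0,0,0],[0.2,0,-0.002,0.173,0,0,0],[-1,0,-0.002,0.173,0,0,0],[-1,0,-0.002,0.173,0,0,0],[-1,0,-0.002,0.173,0,0,0],[-1,0,-0.002,0.173,0,0,0],[-1,0,-0.002,0.173,0,0,0]],
  ],
  newtons=35,
)

```text
clock: 18.95
tool_pos: [0.502, -0.2301, 0.1213]
tcp_rot: [3.073, 0.644, 0.003]
force: [-0.5, -0.4, -0.7]
width: 0.0266
grip_force: 0.0
```

>>> servo_tool(
  steps=[
    [[-1,0,0,0,0,0,0],[-1,0,0,0,0,0,0],[-1,0,0,0,0,0,0],[-1,0,0,0,0,0,0]],
  ],
)

```text
clock: 19.28
tool_pos: [0.5013, -0.2296, 0.1205]
tcp_rot: [3.075, 0.644, 0.0]
force: [-1.2, 0.2, 1.2]
width: 0.0134
grip_force: 35.0
```

```bash
cat > arc.py <<'E'
# arc rows from present pose: python3 arc.py a0 a1 nrows   (post angles)
import sys
from h import *
C=np.array([.5744,-.1972]); r=.08
s=get_state(); M=R.from_rotvec(s["tcp_rot"]); p=s["tool_pos"]
v=p[:2]-C; a=np.arctan2(v[1],v[0])%(2*np.pi); print("angle",a.round(4),"r",np.linalg.norm(v).round(4),"z",p[2],"psi",np.degrees(np.arctan2(*M.as_matrix()[[1,0],1])).round(1),"F",s["force"].round(1),s["torque"].round(2),"w",round(s["width"],4),"g",s["grip_force"],"t",s["clock"])
a0,a1,n=float(sys.argv[1]),float(sys.argv[2]),int(sys.argv[3])
P0=C+r*np.array([np.cos(a0),np.sin(a0)])
for k in range(1,n+1):
    b=a0+(a1-a0)*k/n; q=C+r*np.array([np.cos(b),np.sin(b)])-P0
    d=M.inv().apply([*q,0])/.5; print((d[:2]).round(4),"wz",(-np.degrees(b-a0)/45).round(3))
E
python3 arc.py 3.556 3.806 5
```

```text
angle 3.5594 r 0.08 z 0.12046787345012813 psi -66.3 F [-1.2  0.2  1.2] [0.1  0.23 0.02] w 0.0134 g 35.000640749931335 t 19.2833
[0.0002 0.008 ] wz -0.064
[0.0008 0.016 ] wz -0.127
[0.0018 0.0239] wz -0.191
[0.0032 0.0318] wz -0.255
[0.005  0.0396] wz -0.318
```

>>> servo_tool(
  steps=[
    [[-1,0.0002,0.008,0,0,0,-0.064],[-1,0.0008,0.016,0,0,0,-0.127],[-1,0.0018,0.024,0,0,0,-0.191],[-1,0.003,0.032,0,0,0,-0.255],[-1,0.005,0.0396,0,0,0,-0.318],[-1,0.005,0.0396,0,0,0,-0.318]],
  ],
)

```text
clock: 19.78
tool_pos: [0.512, -0.2469, 0.1204]
tcp_rot: [-2.97, -1.023, -0.001]
force: [0.0, 1.7, 3.1]
width: 0.0134
grip_force: 35.0
```

>>> servo_tool(
  steps=[
    [[-1,0.0002,0.008,0,0,0,-0.064],[-1,0.0008,0.016,0,0,0,-0.127],[-1,0.0018,0.024,0,0,0,-0.191],[-1,0.003,0.032,0,0,0,-0.255],[-1,0.005,0.0396,0,0,0,-0.318],[-1,0.005,0.0396,0,0,0,-0.318]],
  ],
)

```text
clock: 20.28
tool_pos: [0.5262, -0.2608, 0.1204]
tcp_rot: [2.82, 1.383, 0.001]
force: [0.8, 1.3, 3.0]
width: 0.0133
grip_force: 35.0
```

```bash
python3 arc.py 4.056 4.256 4
```

```text
angle 4.0646 r 0.0798 z 0.12037153357477456 psi -37.8 F [0.8 1.3 3. ] [ 0.23 -0.01 -0.06] w 0.0133 g 35.00034749507904 t 20.2833
[0.0002 0.008 ] wz -0.064
[0.0008 0.016 ] wz -0.127
[0.0019 0.0239] wz -0.191
[0.0033 0.0318] wz -0.255
```

>>> servo_tool(
  steps=[
    [[-1,0.0002,0.008,0,0,0,-0.064],[-1,0.0008,0.016,0,0,0,-0.127],[-1,0.0018,0.024,0,0,0,-0.191],[-1,0.003,0.032,0,0,0,-0.255],[-1,0.005,0.0396,0,0,0,-0.318],[-1,0.005,0.0396,0,0,0,-0.318]],
  ],
)

```text
clock: 20.78
tool_pos: [0.5434, -0.2709, 0.1204]
tcp_rot: [2.626, 1.722, 0.001]
force: [-0.1, 1.3, 2.8]
width: 0.0132
grip_force: 35.0
```

```bash
python3 arc.py 4.31 4.54 5
python3 - <<'E'
from h import *
im,d,K,T=snap("wrist"); np.savez("pics/w4.npz",im=im,d=d,K=K,T=T)
hsv=cv2.cvtColor(im,cv2.COLOR_RGB2HSV); m=((hsv[...,0]>12)&(hsv[...,0]<26)&(hsv[...,1]>110)&(hsv[...,2]>120)).astype(np.uint8)
n,l,st,c=cv2.connectedComponentsWithStats(m)
for i in range(1,n):
    if st[i,4]>4:
        p=plane(c[i],.093,K,T)[0][:2]-[.5744,-.1972]
        if np.linalg.norm(p)<.07: print(c[i].round(1),st[i,4],np.linalg.norm(p).round(4),np.arctan2(p[1],p[0]).round(3))
E
```

```text
angle 4.3148 r 0.08 z 0.12038862237949369 psi -23.5 F [-0.1  1.3  2.8] [ 0.23  0.02 -0.08] w 0.0132 g 35.00045835971832 t 20.7833
[0.0002 0.0074] wz -0.059
[0.0008 0.0147] wz -0.117
[0.0017 0.022 ] wz -0.176
[0.0029 0.0293] wz -0.234
[0.0045 0.0364] wz -0.293
[275.3   4.6] 123 0.0443 1.581
[295.9   1.1] 32 0.0428 1.385
[317.5   0. ] 6 0.0422 1.173
[257.   14.8] 156 0.0448 1.776
[241.3  30.4] 142 0.0448 1.979
[229.2  48.7] 141 0.0448 2.179
```

>>> servo_tool(
  steps=[
    [[-1,0.0002,0.0074,0,0,0,-0.059],[-1,0.0008,0.0147,0,0,0,-0.117],[-1,0.0017,0.022,0,0,0,-0.176],[-1,0.0027,0.029,0,0,0,-0.23],[-1,0.0042,0.0355,0,0,0,-0.285],[-1,0.0042,0.0355,0,0,0,-0.285],[-1,0.0042,0.0355,0,0,0,-0.285],[-1,0.0042,0.0355,0,0,0,-0.285]],
  ],
)

```text
clock: 21.5
tool_pos: [0.5602, -0.2762, 0.1204]
tcp_rot: [2.418, 2.004, 0.001]
force: [0.8, 0.5, 2.3]
width: 0.0131
grip_force: 35.0
```

```bash
python3 arc.py 4.54 4.56 1
python3 - <<'E'
from h import *
im,d,K,T=snap("wrist"); save("w5c",cv2.resize(im[0:160,120:380],None,fx=3,fy=3,interpolation=cv2.INTER_CUBIC))
hsv=cv2.cvtColor(im,cv2.COLOR_RGB2HSV); m=((hsv[...,0]>12)&(hsv[...,0]<26)&(hsv[...,1]>110)&(hsv[...,2]>120)).astype(np.uint8)
n,l,st,c=cv2.connectedComponentsWithStats(m)
for i in range(1,n):
    if st[i,4]>4:
        p=plane(c[i],.093,K,T)[0][:2]-[.5744,-.1972]
        if np.linalg.norm(p)<.07: print(c[i].round(1),st[i,4],np.linalg.norm(p).round(4),np.arctan2(p[1],p[0]).round(3))
print(get_state()["qvel"].round(3))
im,d,K,T=snap("side"); P=cloud(d,K,T)
m=(d>0)&(np.linalg.norm(P[...,:2]-[.531,-.012],axis=-1)<.06)&(abs(P[...,2]-.158)<.006)
print(np.median(P[m][:,2]),cv2.minAreaRect((P[m][:,:2]*1000).astype(np.float32)))
E
```

```text
angle 4.5346 r 0.0802 z 0.12039101526876592 psi -10.7 F [0.8 0.5 2.3] [ 0.18 -0.02 -0.18] w 0.0131 g 35.00105023384094 t 21.5
[0.0001 0.0032] wz -0.025
[278.2   4.2] 117 0.0443 1.796
[299.    0.9] 27 0.0428 1.597
[259.7  14.4] 147 0.0448 1.992
[244.   29.5] 145 0.0448 2.191
[231.7  47.6] 141 0.0448 2.392
[ 0.002  0.    -0.     0.002  0.001 -0.005]
0.15694058856243676 ((530.2857055664062, -10.822250366210938), (69.9698715209961, 76.58170318603516), 7.360712051391602)
```

View pics/w5c.png

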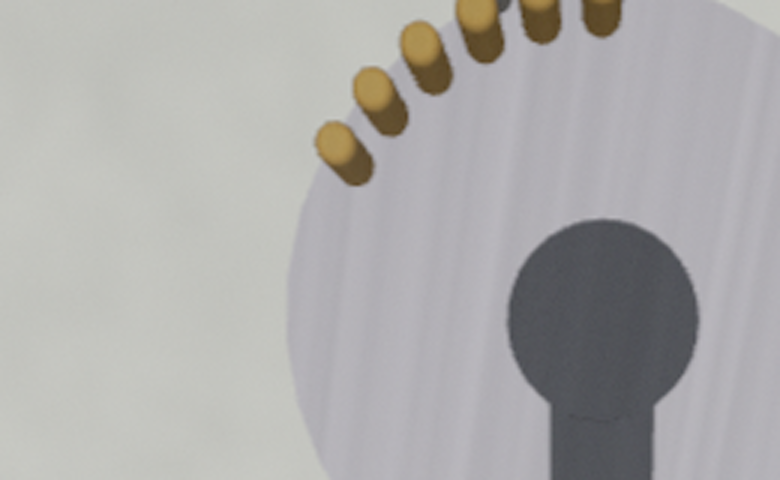

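The picture shows four pins past the roller, whose dark tip at (503,4) sits between the fourth pin (478,12) and the fifth (540,3). The stack is still in the recess, so I'm handing in.

```bash
python3 -c "
from station import *
print(sign_off())"
```

```text
the job is handed in; nothing more can be done
None
```

I showed both tags to the reader, stood the stack in the stage recess and released it, and handed in with the gripper holding the lever in the fourth-click notch (about 0.6 mm short of centre by my measurement); the judge's verdict was not shown.

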